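# Push a dish carrier through a spring-gated loading chute

## Robot

A 7-joint arm with a two-finger parallel gripper is mounted at the origin on the work surface. World frame = base frame: x ahead of the robot, y to its left, z up, the work surface at z = 0. Lengths are in m, angles in rad, forces in N, time in s.
With the tool pointing down it reaches from about 0.425 to 0.925 m from the base axis. Payload 6.8 kg.
Tool frame: the origin (TCP) lies at the very end of the fingers, on their centre line; the grasp point (between the pads) lies 19 mm behind it; z points along the fingers, y is the line along which they close (so a half turn about z gives the same grasp; the last joint's range is limited). The gripper opens to 85 mm and grips with 20 to 120 N. Pads are 22 mm wide; open, the fingers measure 114 mm over their backs; the gripper's body (76 mm by 85 mm) begins 54 mm behind the grasp point. The pads swing forward as they close: fully open they stand 13 mm farther back than shut.
Start: joints at [-1.293, 0.477, 0.022, 1.555, -0.011, 1.109, -0.083], TCP at [0.254, 0.625, 0.231] pointing down, gripper open.
Joint ranges: [-2.96, 2.96], [-0.34, 2.1], [-1.41, 1.46], [0.24, 2.44], [-1.37, 4.51], [0.17, 1.92], [-2.96, 2.96]. Speed limits (rad/s): [2.39, 2.39, 3.14, 3.14, 3.14, 3.14, 3.14].

## Interface

Orientations are given as a rotation vector (axis times angle).
In Python, from bench import get_obs, viewer, r gives the robot as it stands. The module is installed in compiled form; this text tells all that it offers.
- The arm moves only by the tool play_rows, never from a script. Its argument "commands" is a list that holds one entry, the list of rows, each a list of 5 numbers: the gripper's target within -1 to 1 (shut at 1, half-way at 0, fully open at -1), then the shift along the tool's x, y, z scaled (see below), then the turn about the tool's z scaled (see below). A call has 1 to 12 rows; each row is the pose to reach, as a shift and turn from the pose commanded when the call began, along the tool's axes at that moment; what a row does not reach only later rows make up. The controller multiplies each number of a shift by 0.2 m and each number of a turn by pi/2 rad. A row lasts 1/12 s, in which the tool goes at most 41.7 mm and 7.16 degrees, less where a joint would pass 70% of its speed; a pose out of reach is approached as far as the arm can. A call with a number of a shift or a turn outside -1 to 1 is refused whole. A call with a gripper value outside its range is refused whole. The fingers move at their own pace and stop on an object; "grip_force" is the grip in N (left out, the last holds). Time passes only in rows, so rows that repeat a pose let the fingers close. It gives the time, the measured TCP pose, the force, the opening and the grip force at its end, in the units of the state.
- get_obs(): the state, without advancing time (a new reading comes with each control period).
- viewer.grab_frame(name): name is "side" or "top" or "wrist"; returns a dict with "pixels" (420x560x3 uint8, red, green, blue), "fovy" (degrees; the focal length in pixels is half the picture's height over the tangent of half this angle, whatever the lens; pixels are square), "cx", "cy" (the principal point, pixels), "world_to_cam" (4x4, takes a point from world to camera coordinates); the wrist camera has in their place "hand_eye" (4x4, takes a point from camera to tool coordinates, whose origin is the TCP and whose axes are the flange's). Camera axes: x right, y up, looking along -z (the intrinsics and any distortion apply to the point x, -y, -z); pixel columns grow to the right and rows downward; lengths in m; the calibration is good to about 2 mm. A picture is of the moment at which its call begins: read the wrist's pose just before it. There is no depth.
- r.hand_in(): hands the job in; it is judged then, once.
Trained networks look in a picture, given as the dict that the camera call returned (one of the last four; its "shot" number tells which), for a name from the list of things; names that differ only in an ending like _2 or _b are one class to them, and where a whole thing is asked for, a point or a joint stands for the part that bears it (a point fixed in the world has none). Each returns a list of dicts, best first, with "score" (0 to 1); they miss things now and then, are a little off and sometimes report something else, mostly with a low value. They report only what shows in the picture. A call takes as long as a camera call.
- viewer.trace(picture, thing): "pixels" (420x560 bool, what is visible of it) and "rect" ([left, top, right, bottom] in pixels, round what is visible of it).
The state is a dict: "clock": time; "joints": joint angles; "qvel": joint speeds; "tau": joint torques, N m; "tcp_pos": TCP position; "orientation": TCP orientation; "contact_force": force on the tool from outside, world axes, zero at the start; "moment": the same for the moment, N m; "grip_width": finger opening in m; "gripper_force": force on a finger pad.
Only numpy, scipy, OpenCV 4.12 (cv2) and the standard library are available. Lean on these libraries where they do the work, as an engineer would, in place of code of your own. Each camera call takes 0.05 s, during which the arm holds its last target. There are 200 camera calls.

## Task

Press the blue bar down with one fingertip to hold the spring gate of the loading chute open and, while it is held, push the dish carrier by its green tail plate with the other finger through the gateway until its nose is fully home against the end stop; then let go so that the gate drops shut behind the dishes. The gate must never bear on the carrier. Only press and push, lift nothing, and leave the other things on the bench where they are.

Things in the scene. Friction and masses are not known exactly. Their poses are not given: they have to be found in the camera images.
- chute: Fixed white chute on the table, open on top. Origin on the table, on its centre line, right under the orange gate blade. x along the chute in the push direction, y across it towards the blue bar (robot's side), z up. Floor top at z = 4 mm; lane 58 wide; side walls 5 thick, tops at z = 18. Runs from x = -280 to the end stop.
- stop (a point): Middle of the end stop's face, chute x = 110 mm, z = 20; the stop is 34 high. Orange pad before it: home bay. Fully home, the carrier's nose touches the stop, its origin is at chute x = 60, its body's rear 7 mm past the gate blade, and the closed gate crosses over its tongue without touching.
- carrier: Loose white dish carrier in the chute, 0.15 to 0.31 kg, 2 mm side play. Origin: centre of the body's underside; x to the nose, as the chute's. Body 100 mm long, 54 wide, 20 high, two dishes fixed on it to 22. Behind it a tongue 20 wide, 6 high, to a green upright tail plate: x -128 to -120, 44 wide, 50 tall. Starts with the nose 16 to 62 mm short of the gate's middle.
- tail (a point): Centre of the rear (-x) face of the carrier's green tail plate, 30 mm above the carrier's underside: push here, in carrier +x.
- gate (a joint): Gate angle, rad: 0 closed, 0.85 fully open; a spring (2 to 4 N at the bar) closes it. Orange blade, 6 mm thick, over chute y = 16 to -26, lower edge at z = 14 when closed: it stops the carrier, pushing cannot open it. Pressing the blue bar down lifts the blade; from 0.5 rad it clears the dishes, at 0.6 by 6 mm.
- axle (a point): Point of the gate's hinge axle at the blade: chute x = 0, y = 44, z = 30 mm. The axle is an 8 mm rod along chute x from x = -264 to 11; its three dark brackets reach z = 36. The blade is on one side of it, the blue bar on the other.
- bar_top (a point): Middle of the top of the gate's blue bar: 215 mm along the chute (x = -255 to -40), 30 wide, 6 thick. Closed: at chute y = 78, z = 44, sloping 0.3 rad up outward; at 0.6 rad: y = 80, z = 22, sloping 0.3 rad down outward. A fingertip can slide along it while pressing. It is about 80 from the tail plate's middle across the chute, so one open gripper can press it and push the plate.
- dish_stack: Bystander, to be left alone: stack of three clear round dishes with pink medium, 55 mm across, 38 mm tall. Origin at the centre of its underside.
- vial: Bystander, to be left alone: small amber jar with black cap, 28 mm across, 55 mm tall. Origin at the centre of its underside.
- tip_box: Bystander, to be left alone: blue box with clear lid, 118 x 78 x 54 mm. Origin at the centre of its underside.
- spray: Bystander, to be left alone: white bottle with blue cap, 60 mm across, 150 mm tall. Origin at the centre of its underside.
- tube_rack: Bystander, to be left alone: yellow tube rack with coloured caps, 90 x 45 x 38 mm. Origin at the centre of its underside.
- lone_dish: Bystander, to be left alone: single small clear dish with yellow medium, 35 mm across, 10 mm tall. Origin at the centre of its underside.
- marker: Bystander, to be left alone: black marker pen with red cap lying flat, 120 x 12 x 8 mm. Origin at the centre of its underside.

How it is judged:
By the outcome, as a careful person would: the job done as asked, in the order asked, and still so for the second after the job is handed in, with the robot touching nothing.
It also fails if it takes over 40 s, if anything falls off the work surface, if the arm or the gripper's body presses on something with over 40 N, if the wrist force passes 120 N, or if a joint passes its speed limit or range.

## Working session

There is one attempt and no reset: what is moved stays moved. The work goes in short steps, Python scripts to look and compute and a tool call to move; the robot and the scene stay as the last step left them, time stands still between calls to the robot, and variables do not carry over. Pictures are saved under pics/ and viewed, at most 10 in all, crops included, and the job is handed in when it is done.

Besides the shell and the picture viewer there is one more tool, called after "Call:" as name([rows], argument=value, ...), one row to a line, values as JSON. play_rows: Moves the arm, as the interface text tells. Shifts and turns lie within -1 to 1; 1 stands for 0.2 m of shift or pi/2 rad of turn. Its arguments: {"type":"object","properties":{"commands":{"type":"array","items":{"type":"array","items":{"type":"array","items":{"type":"number","minimum":-1,"maximum":1}}}},"grip_force":{"type":"number"}},"required":["commands"]}

```bash
mkdir -p pics; cat > h.py <<'E'
import numpy as np, cv2
from bench import get_obs, viewer, r
from scipy.spatial.transform import Rotation as R
def K(p):
    f=210/np.tan(np.radians(p['fovy'])/2); return f,p['cx'],p['cy']
def w2c(p,o=None):
    if 'world_to_cam' in p: return np.array(p['world_to_cam'])
    T=np.eye(4);T[:3,:3]=R.from_rotvec(o['orientation']).as_matrix();T[:3,3]=o['tcp_pos']
    return np.linalg.inv(T@np.array(p['hand_eye']))
def proj(p,X,o=None):
    X=np.atleast_2d(X);M=w2c(p,o);c=X@M[:3,:3].T+M[:3,3];f,cx,cy=K(p)
    return np.c_[cx+f*c[:,0]/-c[:,2],cy-f*c[:,1]/-c[:,2]]
def onz(p,uv,z,o=None):
    f,cx,cy=K(p);M=np.linalg.inv(w2c(p,o));uv=np.atleast_2d(uv)
    d=np.c_[(uv[:,0]-cx)/f,-(uv[:,1]-cy)/f,-np.ones(len(uv))]@M[:3,:3].T
    return M[:3,3]+d*((z-M[2,3])/d[:,2])[:,None]
E
python3 - <<'E'
from h import *
o=get_obs();print({k:np.round(v,3) for k,v in o.items()})
for n in ['top','side']:
    p=viewer.grab_frame(n);cv2.imwrite(f'pics/{n}.png',p['pixels'][:,:,::-1])
    print(n,{k:v for k,v in p.items() if k not in('pixels',)})
    for t in ['chute','carrier','tail','gate','bar_top','tip_box','spray','tube_rack','dish_stack','vial','lone_dish','marker']:
        for q in viewer.trace(p,t)[:1]:
            m=q['pixels'];v,u=np.nonzero(m);print(t,round(q['score'],2),q['rect'],u.mean().round(1),v.mean().round(1),len(u), onz(p,[u.mean(),v.mean()],.02).round(3))
E
```

```text
{'clock': np.float64(0.0), 'joints': array([-1.293,  0.478,  0.022,  1.556, -0.012,  1.109, -0.083]), 'qvel': array([ 0.   , -0.   ,  0.   ,  0.   ,  0.001,  0.001, -0.   ]), 'tau': array([-1.0000e-03, -5.9643e+01,  1.6080e+00, -2.8121e+01,  1.2000e-02,
        9.0000e-03,  0.0000e+00]), 'tcp_pos': array([0.254, 0.625, 0.23 ]), 'orientation': array([-6.020e-01, -3.083e+00,  3.000e-03]), 'contact_force': array([-1.062, -0.565, -0.224]), 'moment': array([-0.011,  0.027, -0.025]), 'gripper_force': np.float64(0.0), 'grip_width': np.float64(0.085)}
top {'fovy': 56.69243351791704, 'cx': 278.99043232262005, 'cy': 206.9921365648874, 'world_to_cam': array([[-0.01805874, -0.99983078,  0.00350565,  0.10006167],
       [ 0.99765456, -0.01778768,  0.06609824, -0.61910356],
       [-0.0660247 ,  0.00469108,  0.99780696, -0.77295557],
       [ 0.        ,  0.        ,  0.        ,  1.        ]]), 'shot': 1}
chute 0.78 [224.6, 213.5, 429.4, 289.2] 331.8 251.4 7345 [[ 0.529 -0.016  0.02 ]]
carrier 0.96 [305.8, 226.6, 402.9, 256.4] 347.8 238.2 1866 [[ 0.555 -0.05   0.02 ]]
tail 0.79 [306.2, 224.8, 400
[... 1424 characters left out ...]
.3] 384.9 222.5 2399 [[ 0.5   -0.063  0.02 ]]
bar_top 0.88 [306.0, 176.2, 436.5, 272.7] 384.3 222.9 2494 [[ 0.5   -0.062  0.02 ]]
tip_box 0.84 [273.4, 133.8, 334.6, 198.6] 305.1 162.7 2582 [[ 0.705 -0.102  0.02 ]]
spray 0.95 [225.0, 284.1, 268.5, 364.3] 245.8 325.2 2767 [[0.562 0.248 0.02 ]]
tube_rack 0.79 [297.5, 320.9, 356.6, 380.8] 326.8 349.6 2078 [[0.442 0.205 0.02 ]]
dish_stack 0.63 [225.4, 236.8, 259.1, 274.8] 243.5 255.0 1077 [[0.652 0.149 0.02 ]]
vial 0.67 [277.6, 199.3, 297.5, 223.5] 287.5 212.6 412 [[0.652 0.026 0.02 ]]
lone_dish 0.92 [339.0, 290.7, 361.5, 310.9] 350.4 299.7 367 [[0.461 0.112 0.02 ]]
marker 0.81 [299.5, 192.7, 332.6, 237.7] 316.1 214.4 367 [[ 0.608 -0.003  0.02 ]]
```

```bash
python3 - <<'E'
import cv2
a=cv2.imread('pics/top.png')[170:310,205:445];b=cv2.imread('pics/side.png')[120:340,240:450]
cv2.imwrite('pics/topc.png',cv2.resize(a,(792,462),interpolation=3))
cv2.imwrite('pics/sidec.png',cv2.resize(b,(567,594),interpolation=3))
E
```

```text
(no output)
```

View pics/topc.png

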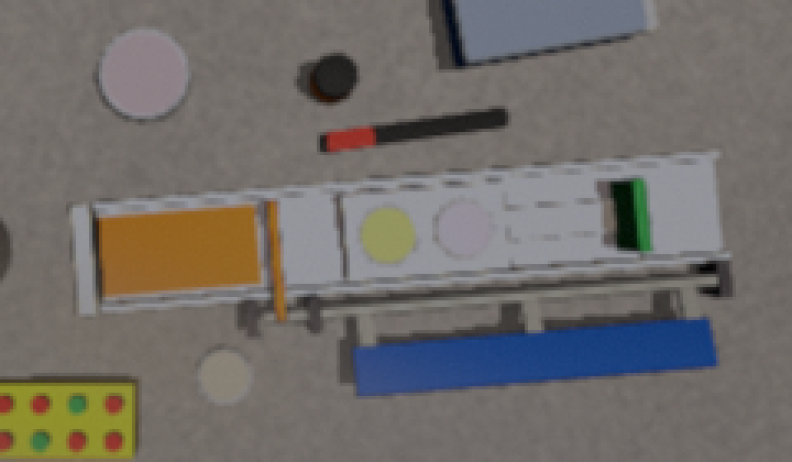

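View pics/sidec.png

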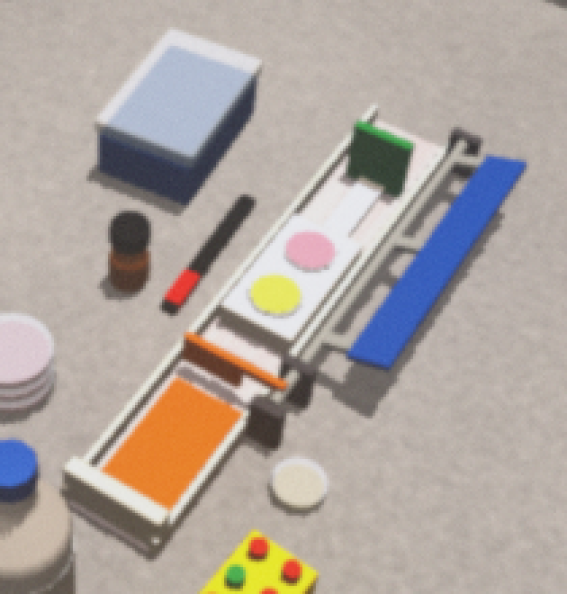

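```bash
cat > fit.py <<'E'
from h import *
from scipy.optimize import least_squares
o=get_obs()
c,s=14.3,4.4
P=[(-280,-34,18),(-280,34,18),(-40,78-c,44-s),(-40,78+c,44+s),(-255,78-c,44-s),(-255,78+c,44+s)]
ut=np.array([(716,154),(727,258),(356,348),(358,396),(710,319),(717,366)])/3.3+[205,170]
Q=P[2:]; us=np.array([(350,354),(390,366),(487,156),(525,160)])/2.7+[240,120]
# plate top: rear edge corners (x=-128), far y=-22, near 22
G=[(-128,-22,54),(-128,22,54)]
ug=np.array([(647,180),(651,250)])/3.3+[205,170]
gs=np.array([(362,122),(413,150)])/2.7+[240,120]
pt=viewer.grab_frame('top');ps=viewer.grab_frame('side')
def W(P,q,dx=0):
    P=np.array(P,float)/1000;P[:,0]+=dx
    return np.c_[R.from_euler('z',q[2]).apply(P)+[q[0],q[1],0]]
def f(q):
    return np.r_[(proj(pt,W(P,q))-ut).ravel(),(proj(ps,W(Q,q))-us).ravel(),(proj(pt,W(G,q,q[3]))-ug).ravel(),(proj(ps,W([(-124,-22,54),(-124,22,54)],q,q[3]))-gs).ravel()]
S=least_squares(f,[.53,.06,1.6,-.08],loss='soft_l1');print(S.x,S.fun.round(1))
np.save('q.npy',S.x)
E
python3 fit.py
```

```text
[ 0.54379277  0.071657    1.64090757 -0.09301745] [ 1.2 -0.7  1.6  1.1 -1.2  0.2 -0.1  1.   0.1 -0.7  1.2  0.2 -1.7  0.8
 -0.2  0.9 -0.2 -0.5  0.9  0.6 -0.4 -0.6  0.9  0.8 -2.4  0.3 -0.2 -0.9]
```

```bash
cat > mv.py <<'E'
from h import *
import sys
# target in chute mm -> shift units & turn
q=np.load('q.npy');o=get_obs()
Rm=R.from_rotvec(o['orientation']).as_matrix()
t=R.from_euler('z',q[2]).apply(np.array([float(a) for a in sys.argv[1:4]])/1000)+[q[0],q[1],0]
cy=R.from_euler('z',q[2]).as_matrix()
ang=[np.arctan2((Rm.T@v)[1],(Rm.T@v)[0])-np.pi/2 for v in (cy[:,1],-cy[:,1])]
c=R.from_euler('z',q[2]).inv().apply(np.array(o['tcp_pos'])-[q[0],q[1],0])*1000
print('world',t.round(3),'chute now',c.round(1),'shift units',(Rm.T@(t-o['tcp_pos'])/.2).round(3),'turn',np.round([(a+np.pi)%(2*np.pi)-np.pi for a in ang],3)/(np.pi/2))
E
python3 mv.py -245 40 200
```

```text
world [ 0.521 -0.176  0.2  ] chute now [572.7 250.3 231.3] shift units [-2.744 -3.208  0.156] turn [-1.29042828  0.70983105]
```

Call:
play_rows([
  [[-0.65, -0.13, -0.15, 0, 0], [-0.65, -0.27, -0.3, 0, 0], [-0.65, -0.4, -0.45, 0, 0], [-0.65, -0.53, -0.6, 0, 0], [-0.65, -0.66, -0.75, 0, 0], [-0.65, -0.78, -0.9, 0, 0], [-0.65, -0.86, -1, 0, 0]],
])

```text
clock: 1.98
tcp_pos: [0.3394, 0.3713, 0.2314]
orientation: [0.607, 3.082, -0.001]
contact_force: [0.4, -0.0, -0.2]
grip_width: 0.0705
gripper_force: 0.0
```

Call:
play_rows([
  [[-0.65, -0.13, -0.15, 0, 0], [-0.65, -0.27, -0.3, 0, 0], [-0.65, -0.4, -0.45, 0, 0], [-0.65, -0.53, -0.6, 0, 0], [-0.65, -0.66, -0.75, 0, 0], [-0.65, -0.78, -0.9, 0, 0], [-0.65, -0.86, -1, 0, 0]],
])

```text
clock: 2.57
tcp_pos: [0.4229, 0.1216, 0.2316]
orientation: [0.607, 3.082, 0.0]
contact_force: [0.6, -0.2, -0.3]
grip_width: 0.0704
gripper_force: 0.0
```

Call:
play_rows([
  [[-0.65, -0.13, -0.15, 0, 0], [-0.65, -0.27, -0.3, 0, 0], [-0.65, -0.4, -0.45, 0, 0], [-0.65, -0.53, -0.6, 0, 0], [-0.65, -0.66, -0.75, 0, 0], [-0.65, -0.78, -0.9, 0, 0], [-0.65, -0.86, -1, 0, 0], [-0.65, -0.86, -1, 0, 0]],
])

```text
clock: 3.23
tcp_pos: [0.507, -0.131, 0.2319]
orientation: [0.614, 3.078, -0.004]
contact_force: [-0.8, 0.2, -0.4]
grip_width: 0.0705
gripper_force: 0.0
```

Call:
play_rows([
  [[-0.65, -0.1, -0.1, 0, 0.07], [-0.65, -0.16, -0.21, 0, 0.14], [-0.65, -0.16, -0.21, 0.05, 0.21], [-0.65, -0.16, -0.21, 0.1, 0.28], [-0.65, -0.16, -0.21, 0.15, 0.35], [-0.65, -0.16, -0.21, 0.15, 0.42], [-0.65, -0.16, -0.21, 0.15, 0.49], [-0.65, -0.16, -0.21, 0.15, 0.56], [-0.65, -0.16, -0.21, 0.15, 0.63], [-0.65, -0.16, -0.21, 0.15, 0.71], [-0.65, -0.16, -0.21, 0.15, 0.71]],
])

```text
clock: 4.15
tcp_pos: [0.5202, -0.1746, 0.2012]
orientation: [-2.146, -2.294, -0.0]
contact_force: [-0.0, -0.2, -0.1]
grip_width: 0.0706
gripper_force: 0.0
```

```bash
python3 mv.py -245 40 110; python3 - <<'E'
from h import *
o=get_obs();p=viewer.grab_frame('wrist');print(o['clock'],o['joints'],o['grip_width'],o['tcp_pos'],p['hand_eye'],o['contact_force'])
q=np.load('q.npy')
W=lambda P:R.from_euler('z',q[2]).apply(np.array(P)/1000.)+[q[0],q[1],0]
im=p['pixels'][:,:,::-1].copy()
c,s=14.3,4.4
P=[(-280,-34,18),(-280,34,18),(-40,78-c,44-s),(-40,78+c,44+s),(-255,78-c,44-s),(-255,78+c,44+s),(-221,-22,54),(-221,22,54),(-221,-22,34),(-221,22,34)]
for u in proj(p,W(P),o): cv2.circle(im,tuple(int(a) for a in u.round().clip(-999,9999)),3,(255,0,255),1)
cv2.imwrite('pics/w1.png',im)
E
```

```text
world [ 0.521 -0.176  0.11 ] chute now [-244.    40.8  201.2] shift units [-0.005  0.004  0.456] turn [ 1.99771285 -0.00254648]
4.15 [-0.38398504  0.37259567  0.75498817  1.92830651 -0.30983265  0.959499
  0.58381221] 0.07062745268292565 [ 0.52021272 -0.17462349  0.20115294] [[ 6.97084127e-04  9.56511750e-01  2.91692965e-01  7.39486617e-02]
 [ 9.99999464e-01 -8.90039712e-04  5.28808398e-04 -3.15576600e-04]
 [ 7.65429769e-04  2.91692440e-01 -9.56511858e-01 -1.42057976e-01]
 [ 0.00000000e+00  0.00000000e+00  0.00000000e+00  1.00000000e+00]] [-0.01843712 -0.24393542 -0.13947895]
```

View pics/w1.png

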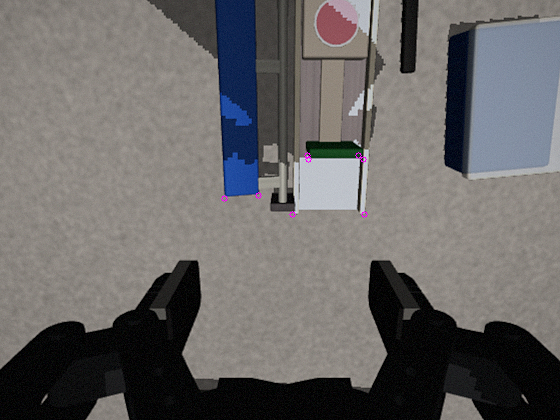

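Call:
play_rows([
  [[-0.65, 0, 0, 0.15, 0], [-0.65, 0, 0, 0.3, 0], [-0.65, 0, 0, 0.45, 0], [-0.65, 0, 0, 0.6, 0], [-0.65, 0, 0, 0.65, 0], [-0.65, 0, 0, 0.7, 0], [-0.65, 0, 0, 0.7, 0]],
])

```text
clock: 4.78
tcp_pos: [0.5197, -0.1753, 0.0604]
orientation: [-2.14, -2.298, 0.001]
contact_force: [-0.4, -0.1, 0.4]
grip_width: 0.0705
gripper_force: 0.0
```

Call:
play_rows([
  [[-0.65, 0, 0, 0.03, 0], [-0.65, 0, 0, 0.06, 0], [-0.65, 0, 0, 0.08, 0], [-0.65, 0, 0, 0.1, 0], [-0.65, 0, 0, 0.1, 0]],
])

```text
clock: 5.2
tcp_pos: [0.52, -0.1754, 0.041]
orientation: [-2.142, -2.298, 0.0]
contact_force: [-0.8, -0.4, -0.1]
grip_width: 0.0705
gripper_force: 0.0
```

Call:
play_rows([
  [[-0.65, 0, 0, 0.02, 0], [-0.65, 0, 0, 0.04, 0], [-0.65, 0, 0, 0.05, 0], [-0.65, 0, 0, 0.05, 0]],
])

```text
clock: 5.53
tcp_pos: [0.5199, -0.1757, 0.0309]
orientation: [-2.143, -2.297, 0.001]
contact_force: [-0.2, -0.0, 1.4]
grip_width: 0.0701
gripper_force: 0.6
```

```bash
python3 - <<'E'
from h import *
p=viewer.grab_frame('side');b=p['pixels'][120:340,240:450,::-1]
cv2.imwrite('pics/s2.png',cv2.resize(b,(567,594),interpolation=3))
E
```

```text
(no output)
```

View pics/s2.png

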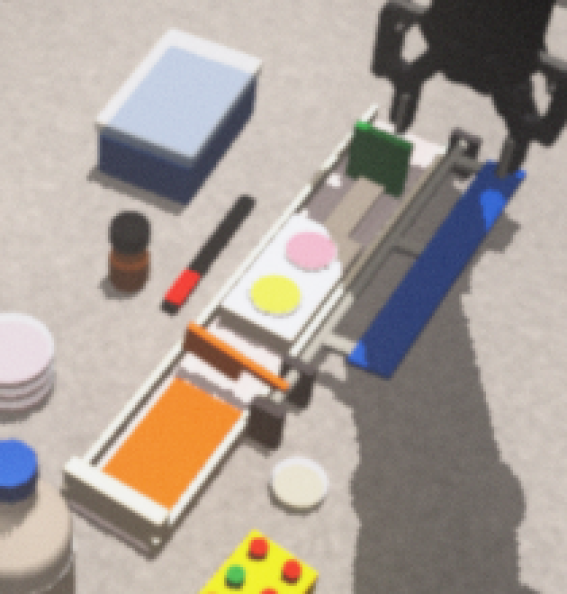

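Call:
play_rows([
  [[-0.65, 0, 0, 0.03, 0], [-0.65, 0, 0, 0.06, 0], [-0.65, 0, 0, 0.08, 0], [-0.65, 0, 0, 0.1, 0], [-0.65, 0, 0, 0.1, 0]],
])

```text
clock: 6.0
tcp_pos: [0.5202, -0.1755, 0.0106]
orientation: [-2.142, -2.298, 0.0]
contact_force: [0.2, 0.3, 3.2]
grip_width: 0.0702
gripper_force: 1.4
```

```bash
python3 mv.py -245 40 11; python3 - <<'E'
from h import *
p=viewer.grab_frame('side')
q=np.load('q.npy');W=lambda P:R.from_euler('z',q[2]).apply(np.array(P)/1000.)+[q[0],q[1],0]
im=p['pixels'][:,:,::-1].copy()
im=cv2.resize(im[120:340,240:450],(567,594),interpolation=3)
# predicted bar edges at gate angles
for g,col in((.5,(0,255,255)),(.7,(255,0,255))):
    m=lambda y,z:(44+(y-44)*np.cos(g)+(z-30)*np.sin(g),30+(z-30)*np.cos(g)-(y-44)*np.sin(g))
    for pt in [(-40,78+14.3,44+4.4),(-40,78-14.3,44-4.4),(0,-26,14)]:
        y,z=m(pt[1],pt[2]);u=(proj(p,W([(pt[0],y,z)]))[0]-[240,120])*2.7
        cv2.circle(im,tuple(int(a) for a in u),4,col,1)
cv2.imwrite('pics/s3.png',im)
E
```

```text
world [ 0.521 -0.176  0.011] chute now [-244.9   40.9   10.6] shift units [-0.     0.004 -0.002] turn [ 1.99962271 -0.        ]
```

View pics/s3.png

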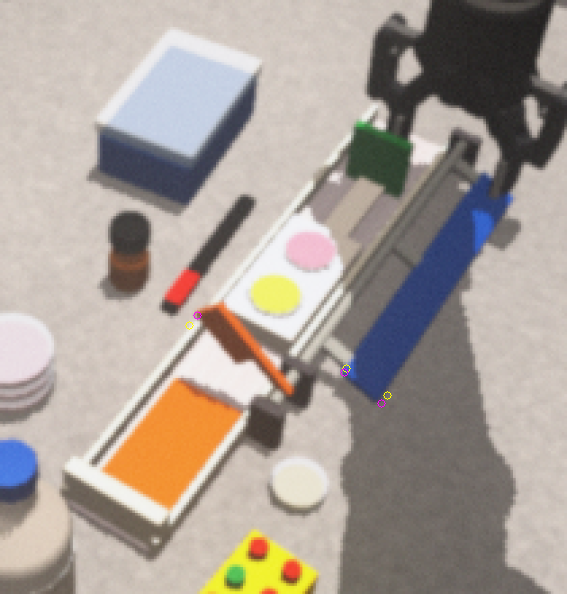

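Call:
play_rows([
  [[-0.65, 0.02, 0, 0, 0], [-0.65, 0.04, 0, 0, 0], [-0.65, 0.06, 0, 0, 0], [-0.65, 0.08, 0, 0, 0], [-0.65, 0.11, 0, 0, 0], [-0.65, 0.14, 0, 0, 0], [-0.65, 0.17, 0, 0, 0], [-0.65, 0.2, 0, 0, 0], [-0.65, 0.2, 0, 0, 0]],
])

```text
clock: 6.8
tcp_pos: [0.5172, -0.1337, 0.0111]
orientation: [-2.14, -2.298, -0.001]
contact_force: [-1.3, 0.0, 2.8]
grip_width: 0.0709
gripper_force: 1.5
```

```bash
cat > chk.py <<'E'
from h import *
import sys
p=viewer.grab_frame('side');q=np.load('q.npy')
im=cv2.resize(p['pixels'][120:340,240:450,::-1],(567,594),interpolation=3)
cv2.imwrite(sys.argv[1],im)
E
python3 chk.py pics/s4.png; python3 mv.py -79 40 11
```

```text
world [ 0.509 -0.01   0.011] chute now [-203.1   40.9   11.2] shift units [0.62  0.005 0.002] turn [-1.99898609e+00  6.36619772e-04]
```

View pics/s4.png

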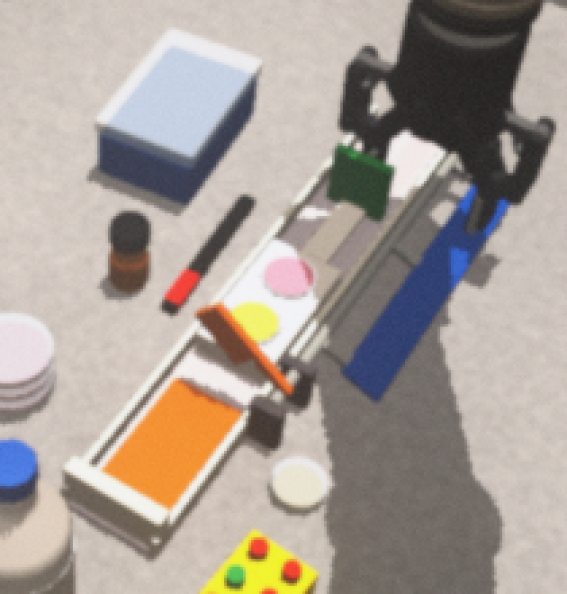

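Call:
play_rows([
  [[-0.65, 0.04, 0, 0, 0], [-0.65, 0.08, 0, 0, 0], [-0.65, 0.12, 0, 0, 0], [-0.65, 0.16, 0, 0, 0], [-0.65, 0.2, 0, 0, 0], [-0.65, 0.24, 0, 0, 0], [-0.65, 0.28, 0, 0, 0], [-0.65, 0.32, 0, 0, 0], [-0.65, 0.36, 0, 0, 0], [-0.65, 0.4, 0, 0, 0], [-0.65, 0.44, 0, 0, 0], [-0.65, 0.47, 0, 0, 0]],
])

```text
clock: 7.85
tcp_pos: [0.5106, -0.0407, 0.0112]
orientation: [-2.142, -2.298, -0.0]
contact_force: [-1.8, -4.2, 4.5]
grip_width: 0.0702
gripper_force: 2.5
```

Call:
play_rows([
  [[-0.65, 0.03, 0, 0, 0], [-0.65, 0.06, 0, 0, 0], [-0.65, 0.08, 0, 0, 0], [-0.65, 0.1, 0, 0, 0], [-0.65, 0.1, 0, 0, 0]],
])

```text
clock: 8.27
tcp_pos: [0.5091, -0.0207, 0.0111]
orientation: [-2.14, -2.298, -0.0]
contact_force: [-0.4, -0.4, 2.6]
grip_width: 0.0703
gripper_force: 1.4
```

Call:
play_rows([
  [[-0.65, 0.01, 0, 0, 0], [-0.65, 0.02, 0, 0, 0], [-0.65, 0.03, 0, 0, 0], [-0.65, 0.03, 0, 0, 0]],
])

```text
clock: 8.6
tcp_pos: [0.5087, -0.0156, 0.0112]
orientation: [-2.142, -2.297, 0.0]
contact_force: [-0.8, -2.4, 2.5]
grip_width: 0.0702
gripper_force: 1.5
```

Call:
play_rows([
  [[-0.65, 0.01, 0, 0, 0], [-0.65, 0.02, 0, 0, 0], [-0.65, 0.02, 0, 0, 0]],
])

```text
clock: 8.85
tcp_pos: [0.5086, -0.0116, 0.0112]
orientation: [-2.142, -2.298, -0.0]
contact_force: [-1.3, -1.6, 3.0]
grip_width: 0.0704
gripper_force: 1.5
```

Call:
play_rows([
  [[-0.65, 0.01, 0, 0, 0], [-0.65, 0.01, 0, 0, 0]],
])

```text
clock: 9.02
tcp_pos: [0.5085, -0.0098, 0.0113]
orientation: [-2.143, -2.297, -0.0]
contact_force: [-1.3, -1.9, 1.7]
grip_width: 0.0703
gripper_force: 2.2
```

Call:
play_rows([
  [[-0.65, 0.01, 0, 0, 0], [-0.65, 0.01, 0, 0, 0]],
])

```text
clock: 9.18
tcp_pos: [0.5086, -0.0097, 0.0115]
orientation: [2.144, 2.294, -0.001]
contact_force: [-1.1, -7.5, 2.1]
grip_width: 0.0707
gripper_force: 4.4
```

Call:
play_rows([
  [[-0.65, 0.01, 0, 0, 0], [-0.65, 0.01, 0, 0, 0]],
])

```text
clock: 9.35
tcp_pos: [0.5089, -0.0095, 0.0117]
orientation: [2.145, 2.29, -0.002]
contact_force: [-1.1, -11.7, 3.4]
grip_width: 0.0704
gripper_force: 6.7
```

```bash
python3 chk.py pics/s5.png; python3 mv.py -79 40 11
```

```text
world [ 0.509 -0.01   0.011] chute now [-78.5  40.5  11.7] shift units [-0.002  0.003  0.003] turn [ 1.99707623 -0.0031831 ]
```

View pics/s5.png

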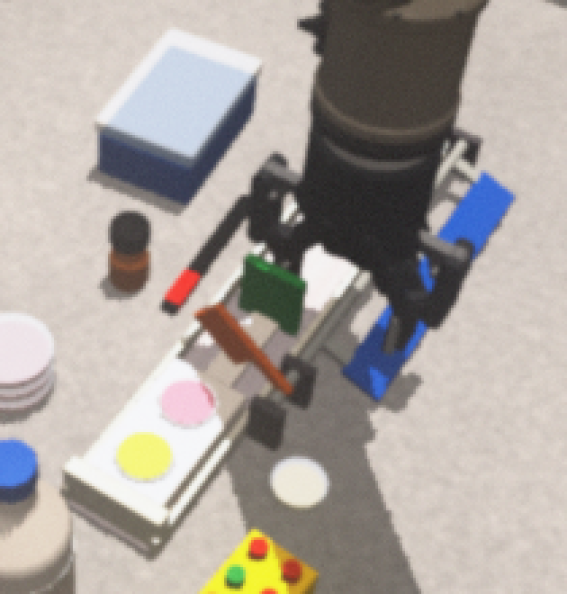

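Call:
play_rows([
  [[-0.65, -0.02, 0, 0, 0], [-0.65, -0.04, 0, 0, 0], [-0.65, -0.06, 0, 0, 0], [-0.65, -0.07, 0, 0, 0], [-0.65, -0.07, 0, -0.03, 0], [-0.65, -0.07, 0, -0.07, 0], [-0.65, -0.07, 0, -0.11, 0], [-0.65, -0.07, 0, -0.15, 0], [-0.65, -0.07, 0, -0.2, 0], [-0.65, -0.07, 0, -0.35, 0], [-0.65, -0.07, 0, -0.5, 0], [-0.65, -0.07, 0, -0.65, 0]],
])

```text
clock: 10.4
tcp_pos: [0.5089, -0.0203, 0.1431]
orientation: [2.143, 2.297, -0.001]
contact_force: [1.6, 0.2, 0.4]
grip_width: 0.0705
gripper_force: 0.0
```

Call:
play_rows([
  [[-0.65, -0.1, 0, -0.15, 0], [-0.65, -0.2, 0, -0.3, 0], [-0.65, -0.3, 0, -0.4, 0], [-0.65, -0.4, 0, -0.4, 0], [-0.65, -0.5, 0, -0.4, 0], [-0.65, -0.5, 0, -0.4, 0]],
])

```text
clock: 10.9
tcp_pos: [0.5161, -0.1242, 0.2231]
orientation: [2.147, 2.29, 0.001]
contact_force: [-0.2, 0.1, 0.8]
grip_width: 0.0709
gripper_force: 0.0
```

```bash
python3 - <<'E'
from h import *
p=viewer.grab_frame('side');q=np.load('q.npy')
im=cv2.resize(p['pixels'][190:340,240:400,::-1],(640,600),interpolation=3)
cv2.imwrite('pics/s6.png',im);print(get_obs()['contact_force'])
E
```

```text
[ 0.34792261  0.05605229 -0.31736919]
```

View pics/s6.png

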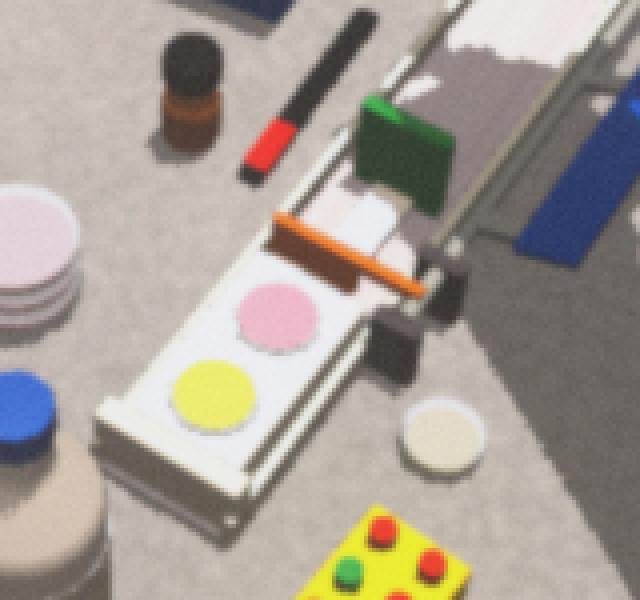

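The carrier's nose is against the stop at about (170,440). The gate blade is closed across the tongue at about (345,250), behind the body, and the bystanders have not moved.

```bash
python3 -c "
from bench import r
print(r.hand_in())"
```

```text
the job is handed in; nothing more can be done
None
```

The carrier is fully home against the end stop, the gate has dropped shut behind the dishes without bearing on the carrier, the other things look unmoved, and the job was handed in at about 11 s of the 40 s allowed; no verdict came back.

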